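# Tap the gauge stub central on its blank flange

### The arm

A 6-joint arm with a two-finger parallel gripper is mounted at the origin on the work surface. World frame = base frame: x ahead of the robot, y to its left, z up, the work surface at z = 0. Lengths are in m, angles in rad, forces in N, time in s.
With the tool pointing down it reaches from about 0.25 to 0.8 m from the base axis. Payload 8.5 kg.
Tool frame: the origin (TCP) lies at the very end of the fingers, on their centre line; the grasp point (between the pads) lies 19 mm behind it (manip.pinch_z is the distance from the TCP to the grasp point, in m); z points along the fingers, x is the direction in which the jaws open and shut, and the axes are right-handed (so a half turn about z gives the same grasp; the last joint's range is limited). The gripper opens to 85 mm and grips with 20 to 120 N. Pads are 22 mm wide; open, the fingers measure 114 mm over their backs; the gripper's body (76 mm by 85 mm) begins 54 mm behind the grasp point. The pads swing forward as they close: fully open they stand 13 mm farther back than shut.
Start: joints at [-1.327, 0.238, -0.013, 1.319, 0, 1.571], TCP at [0.127, -0.509, 0.231] pointing down, gripper open.
Joint ranges: [-2.66, 2.66], [-1.03, 1.9], [-1.14, 1.46], [-1.82, 2.27], [-1.45, 1.34], [-3.14, 3.14]. Speed limits (rad/s): [2.22, 2.22, 2.79, 3.14, 3.14, 3.14].

### API

Orientations are given as a unit quaternion [w, x, y, z].
In Python, from bench import manip, eyes gives the robot as it stands.
- The arm moves only by the tool servo_tool, never from a script. Its arguments are lists of equal length, an entry for each row: "hand": the closure, from -1 (fully open) to 1 (shut), so that 0 is half open; "offset": the shift along the tool's x, y, z in cm, a list of three; "twist": the turn, a rotation vector about the tool's x, y, z in degrees, a list of three. A call has 1 to 8 rows; each row shifts and turns the commanded pose from where the row before left it, along the tool's axes as they then stand; what a row does not reach is not made up. A row lasts 1/10 s, in which the tool goes at most 50 mm and 8.59 degrees, less where a joint would pass 70% of its speed; a pose out of reach is approached as far as the arm can. A call is refused whole if a number of a shift passes 5 or a number of a turn 8.59, either way. A call with a gripper value outside its range is refused whole. The fingers move at their own pace and stop on an object; the grip force is fixed at half the most. Time passes only in rows, so rows that do not move let the fingers close. It gives the time, the measured TCP pose, the force and the opening at its end, in the units of the state.
- manip.read_state(): the state, without advancing time (a new reading comes with each control period).
- eyes.get_image(name): name is "side" or "top" or "wrist"; returns a dict with "img" (384x512x3 uint8, blue, green, red), "z_map" (384x512 float32, m along the optical axis (not along the pixel's ray), 0 where there is no reading), "fx", "fy", "cx", "cy" (pixels), "origin" and "rotation" of the camera in the world; the wrist camera has in their place "T_tool_cam" (4x4, takes a point from camera to tool coordinates, whose origin is the TCP and whose axes are the tool frame's). Camera axes: x right, y down, z forward; pixel columns grow to the right and rows downward; lengths in m; the calibration is good to about 2 mm. A picture is of the moment at which its call begins: read the wrist's pose just before it.
- manip.hand_in(): hands the job in, once; it reports no verdict.
Trained networks look in a picture, given as the dict that the camera call returned (one of the last four; its "shot" number tells which), for a name from the list of things; names that differ only in an ending like _2 or _b are one class to them, and where a whole thing is asked for, a point or a joint stands for the part that bears it (a point fixed in the world has none). Each returns a list of dicts, best first, with "confidence" (0 to 1); they miss things now and then, are a little off and sometimes report something else, mostly with a low value. They report only what shows in the picture. A call takes as long as a camera call. They do not tell look-alikes from the thing itself.
- eyes.regions_of(target, picture): "region" (384x512 bool, what is visible of it) and "point" ([column, row] in pixels, amid what is visible of it).
The state is a dict: "t": time; "joint_pos": joint angles; "dq": joint speeds; "effort": joint torques, N m; "position": TCP position; "tool_rot": TCP orientation; "contact_force": force on the tool from outside, world axes, zero at the start; "moment": the same for the moment, N m; "grip_width": finger opening in m.
Only numpy, scipy, OpenCV 4.12 (cv2) and the standard library are available. Lean on these libraries where they do the work, as an engineer would, in place of code of your own. Each camera call takes 0.05 s, during which the arm holds its last target.

### The job

The plugged steel gauge stub is standing off-centre on the raised face of the blank flange, ready to be tack-welded. With light taps or nudges of the fingertips at its foot, centre it on the raised face to within about 4 mm, and leave it standing there. It is wobbly: don't knock it over or off the raised face, don't lift it, grip it or put it between the fingers, and leave the other things on the bench alone.

Things in the scene. Friction and masses are not known exactly. Their poses are not given: they have to be found in the camera images.
- face (a point): Centre of the top of the blank flange's raised face, where the stub must be centred; z up. The raised face is a flat bright disc 68 mm across with fine turned rings, 2 mm proud of the steel flange (115 mm across, 16 mm thick, four sunk bolt ends). Fixed; 72 mm above the bench.
- turntable: Fixed round bench turntable carrying the flange, which is bolted down: 170 mm across at its top plate (54 mm up), foot 160 mm across, a lock lever low down reaching 98 mm from the axis. Origin on the bench on its axis, straight below the centre of the raised face, which is its highest part.
- stub_foot (a point): Centre of the underside of the stub, resting on the raised face; z up its axis. The stub is a loose upright steel cylinder 34 mm across, 56 mm tall, with a 13 mm square, 10 mm high dark plug head on top (66 mm in all). The foot is bevelled: it stands on a flat only 26 mm across; the full 34 mm is reached 4.5 mm up.
- stub_mid (a point): Point on the stub's axis 28 mm above its underside. The stub weighs about 0.36 kg, friction on the face is about 0.6 (both vary): pushed more than about 18 mm above its underside it tips instead of sliding, and a fast knock tips it too. More than 15 N from the fingers is too hard.
- gauge: Bystander: round pressure gauge lying on its back on the bench, 68 mm across, 32 mm high, brass stem at its side; origin at the centre of its underside.
- tee: Bystander: dark steel pipe tee lying on the bench, 76 x 55 x 34 mm; origin under the crossing of its pipes.
- regulator: Bystander: small air regulator lying on the bench, 46 mm aluminium block with brass ports and a black knob, 81 x 74 x 44 mm; origin under the centre of the block.
- flap_disc: Bystander: dark grinding flap disc, 114 mm across, 13 mm thick, lying on the bench; origin at the centre of its underside.
There are look-alikes about, which are no part of the job. What is shaped like the part that bears stub_foot but orange or red is not meant.

How it is judged:
By the outcome, as a careful person would: the job done as asked, in the order asked, and still so for the second after the job is handed in, with the robot touching nothing.
It also fails if it takes over 64 s, if anything falls off the work surface, if the arm or the gripper's body presses on something with over 40 N, if the wrist force passes 120 N, or if a joint passes its speed limit or range.

## Working session

There is one attempt and no reset: what is moved stays moved. The work goes in short steps, Python scripts to look and compute and a tool call to move; the robot and the scene stay as the last step left them, time stands still between calls to the robot, and variables do not carry over. Pictures are saved under pics/ and viewed, and the job is handed in when it is done.

Besides the shell and the picture viewer there is one more tool, called after "Call:" as a command line: name --argument value ..., lists and objects as JSON in quotes. servo_tool: Moves the arm, as the interface text tells. Its arguments: {"type":"object","properties":{"hand":{"type":"array"},"offset":{"type":"array"},"twist":{"type":"array"}},"required":["hand","offset","twist"]}

```bash
ls; mkdir -p pics
cat > h.py <<'E'
import numpy as np, cv2
from bench import manip, eyes
def w(p,u,v,z):
    return p["origin"]+np.array(p["rotation"])@np.array([(u-p["cx"])/p["fx"]*z,(v-p["cy"])/p["fy"]*z,z])
E
python3 - <<'E'
from h import *
print(manip.read_state())
for n in ["side","top"]:
    p=eyes.get_image(n); cv2.imwrite(f"pics/{n}0.png",p["img"]); np.save(f"pics/{n}0.npy",p,allow_pickle=True)
    print(n,p["fx"],p["origin"],np.array(p["rotation"]).round(3).tolist())
    for t in ["stub_foot","turntable","gauge","tee","regulator","flap_disc"]:
        for r in eyes.regions_of(t,p):
            u,v=map(float,r["point"]); m=r["region"]&(p["z_map"]>0)
            z=p["z_map"][int(v),int(u)]
            print(t,round(r["confidence"],2),u,v,r["region"].sum(),w(p,u,v,z).round(3))
E
```

```text
pics
{'t': 0.0, 'joint_pos': array([-1.32697402e+00,  2.38747576e-01, -1.42289263e-02,  1.31918346e+00,
       -1.86375436e-05,  1.57083819e+00]), 'dq': array([ 1.21071904e-03, -4.63167429e-04, -2.55698125e-04,  6.43944000e-04,
        1.64628690e-03,  4.51542970e-05]), 'effort': array([ 1.95107415e-03, -5.38779831e+01,  3.46437800e+01,  1.84614665e-02,
        1.24435164e-04, -4.17622459e-06]), 'position': array([ 0.12664087, -0.50908826,  0.23070489]), 'tool_rot': array([-4.12556453e-04,  7.87836418e-01, -6.15884173e-01, -5.42917518e-04]), 'contact_force': array([-0.1729491 , -0.41330236,  0.17043162]), 'moment': array([-0.00379908, -0.01094731, -0.04209402]), 'grip_width': 0.0854352758589249}
side 399.71143435253384 [ 0.5004125  -0.67526043  0.58095144] [-0.463, 0.885, -0.042, 0.011]Traceback (most recent call last):
  File "<stdin>", line 10, in <module>
  File "h.py", line 4, in w
    return p["origin"]+np.array(p["rotation"])@np.array([(u-p["cx"])/p["fx"]*z,(v-p["cy"])/p["fy"]*z,z])
                       ~~~~~~~~~~~~~~~~~~~~~~~^~~~~~~~~~~~~~~~~~~~~~~~~~~~~~~~~~~~~~~~~~~~~~~~~~~~~~~~~~
ValueError: matmul: Input operand 1 has a mismatch in its core dimension 0, with gufunc signature (n?,k),(k,m?)->(n?,m?) (size 3 is different from 4)
```

```bash
cat > h.py <<'E'
import numpy as np, cv2
from scipy.spatial.transform import Rotation as R
from bench import manip, eyes
def rot(q): q=np.array(q); return R.from_quat(q[[1,2,3,0]]).as_matrix()
def w(p,u,v,z):
    return np.array(p["origin"])+rot(p["rotation"])@np.array([(u-p["cx"])/p["fx"]*z,(v-p["cy"])/p["fy"]*z,z])
E
python3 - <<'E'
from h import *
for n in ["side","top"]:
    p=eyes.get_image(n); cv2.imwrite(f"pics/{n}0.png",p["img"]); np.save(f"pics/{n}0.npy",p,allow_pickle=True)
    print(n,p["fx"],p["origin"],rot(p["rotation"]).round(3).tolist())
    for t in ["stub_foot","turntable","gauge","tee","regulator","flap_disc"]:
        for r in eyes.regions_of(t,p):
            u,v=map(float,r["point"])
            z=p["z_map"][int(v),int(u)]
            print(t,round(r["confidence"],2),u,v,r["region"].sum(),w(p,u,v,z).round(3))
s=manip.read_state(); print(rot(s["tool_rot"]).round(3))
E
```

```text
side 399.71143435253384 [ 0.5004125  -0.67526043  0.58095144] [[0.996, -0.064, 0.058], [-0.084, -0.567, 0.819], [-0.02, -0.821, -0.57]]
stub_foot 0.89 184.6 213.8 421 [0.402 0.038 0.039]
stub_foot 0.78 239.1 204.3 531 [ 0.521 -0.05   0.12 ]
turntable 0.77 249.4 246.7 2790 [ 0.536 -0.1    0.053]
gauge 0.96 248.6 188.6 352 [0.553 0.14  0.026]
tee 0.92 257.4 301.8 1133 [ 0.539 -0.219  0.034]
regulator 0.58 294.8 204.4 741 [0.652 0.054 0.033]
regulator 0.28 255.6 303.2 1095 [ 0.536 -0.219  0.031]
flap_disc 0.83 317.6 276.7 2173 [ 0.664 -0.144  0.003]
top 355.1731617669109 [0.41798879 0.03349449 0.7090425 ] [[-0.019, -0.969, 0.248], [-1.0, 0.018, -0.007], [0.002, -0.248, -0.969]]
stub_foot 0.8 252.0 294.1 325 [0.396 0.049 0.065]
stub_foot 0.69 301.1 216.2 440 [0.418 0.033 0.709]
stub_foot 0.61 319.2 295.9 360 [ 0.391 -0.068  0.065]
stub_foot 0.54 296.7 244.0 3407 [ 0.481 -0.033  0.07 ]
turntable 0.84 281.5 238.6 3206 [ 0.491 -0.006  0.07 ]
gauge 0.83 207.2 215.8 1076 [0.543 0.135 0.026]
tee 0.9 379.7 216.5 893 [ 0.534 -0.199  0.032]
regulator 0.68 238.0 162.8 1097 [0.644 0.073 0.044]
flap_disc 0.63 345.8 155.8 2170 [ 0.669 -0.151  0.003]
[[ 0.241 -0.97  -0.   ]
 [-0.97  -0.241  0.   ]
 [-0.     0.    -1.   ]]
```

View pics/side0.png

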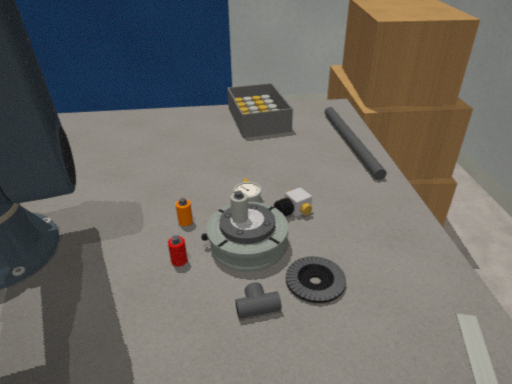

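View pics/top0.png

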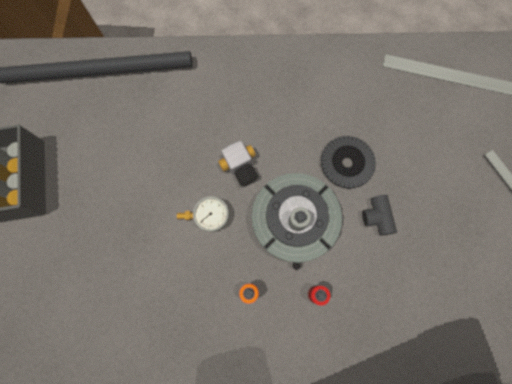

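Candidates for the stub: grey steel on the flange (side 239,204; top 301,216), orange (side 184,213; top 250,294) and red (side 178,251; top 320,296). The grey one is the stub. I'll check it in close crops.

Run:
```python
from h import *
a=cv2.imread("pics/side0.png")[175:270,195:300]; b=cv2.imread("pics/top0.png")[165:275,245:350]
a=cv2.resize(a,(400,400*95//105),interpolation=cv2.INTER_CUBIC);b=cv2.resize(b,(400,400*110//105),interpolation=cv2.INTER_CUBIC)
h=max(a.shape[0],b.shape[0]);c=np.zeros((h,800,3),np.uint8);c[:a.shape[0],:400]=a;c[:b.shape[0],400:]=b
cv2.imwrite("pics/crop0.png",c)
p=np.load("pics/top0.npy",allow_pickle=True).item()
z=p["z_map"]
vv,uu=np.mgrid[0:384,0:512]
Rm=rot(p["rotation"])
P=np.stack([(uu-p["cx"])/p["fx"]*z,(vv-p["cy"])/p["fy"]*z,z],-1)@Rm.T+p["origin"]
P[z==0]=np.nan
for n,lo,hi in [("table plate",.045,.060),("flange",.063,.085),("stub",.118,.131),("head",.131,.15)]:
    m=(P[...,2]>lo)&(P[...,2]<hi)&(abs(P[...,0]-.5)<.13)&(abs(P[...,1]+.03)<.12)
    q=P[m]; print(n,m.sum(),np.median(q[:,2]) if m.sum() else None,[(q[:,i].min(),q[:,i].max()) for i in (0,1)] if m.sum() else "")
    if m.sum()>5: print(cv2.minEnclosingCircle(q[:,:2].astype(np.float32)))
p2=np.load("pics/side0.npy",allow_pickle=True).item()
z=p2["z_map"];P=np.stack([(uu-p2["cx"])/p2["fx"]*z,(vv-p2["cy"])/p2["fy"]*z,z],-1)@rot(p2["rotation"]).T+p2["origin"]
for n,lo,hi in [("flange",.063,.085),("stubside",.085,.125)]:
    m=(P[...,2]>lo)&(P[...,2]<hi)&(abs(P[...,0]-.5)<.1)&(abs(P[...,1]+.03)<.12)&(z>0);q=P[m]
    print(n,m.sum(),cv2.minEnclosingCircle(q[:,:2].astype(np.float32)),q[:,:2].min(0),q[:,:2].max(0))
```

```text
table plate 3767 0.05299525563958685 [(np.float64(0.3747810667836589), np.float64(0.6186565410742362)), (np.float64(-0.12030848283004723), np.float64(0.07037768753109136))]
((0.4910829961299896, -0.013719096779823303), 0.13319148123264313)
flange 2740 0.06919932844175392 [(np.float64(0.38378505125523493), np.float64(0.5908251017273892)), (np.float64(-0.09310004750004193), np.float64(0.06262997169120323))]
((0.481268972158432, -0.012867018580436707), 0.1149681806564331)
stub 268 0.12704862945540052 [(np.float64(0.5024946123452778), np.float64(0.5366770332603894)), (np.float64(-0.05104466040005351), np.float64(-0.017909122145935534))]
((0.5195245146751404, -0.034752171486616135), 0.01725536584854126)
head 65 0.13656474634176485 [(np.float64(0.5117461105545587), np.float64(0.5260642385780411)), (np.float64(-0.04164855073027042), np.float64(-0.02685182983884858))]
((0.519179105758667, -0.03425019234418869), 0.00851225946098566)
flange 1458 ((0.49118730425834656, -0.00498380558565259), 0.11094710230827332) [ 0.40072527 -0.09429716] [0.59168361 0.06053307]
stubside 273 ((0.520563006401062, -0.035889603197574615), 0.017218153923749924) [ 0.50350234 -0.05251333] [ 0.5374308  -0.03297262]
```

View pics/crop0.png

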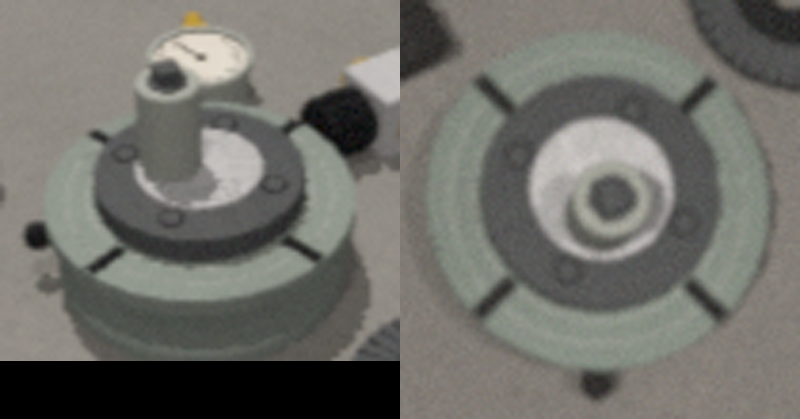

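The steel stub stands on the bright face, off toward the robot's side and slightly right in the top view. Next I'll fit the face and stub centres.

```bash
cat >> h.py <<'E'
from scipy.optimize import least_squares
def cloud(p,T=None):
    z=p["z_map"];vv,uu=np.mgrid[0:384,0:512]
    C=np.stack([(uu-p["cx"])/p["fx"]*z,(vv-p["cy"])/p["fy"]*z,z],-1)
    if T is None: P=C@rot(p["rotation"]).T+p["origin"]
    else: P=C@T[:3,:3].T+T[:3,3]
    P[z==0]=np.nan
    return P
def top_meas(p):
    P=cloud(p); near=np.hypot(P[...,0]-.535,P[...,1]+.03)<.12
    out={}
    # flange (dark, z~.07) component -> outer contour
    m=(near&(P[...,2]>.063)).astype(np.uint8)
    n,l,st,ce=cv2.connectedComponentsWithStats(m); k=1+np.argmax(st[1:,4]); m=(l==k)
    q=P[m&(P[...,2]<.08)]; out["flange"]=cv2.minEnclosingCircle(q[:,:2].astype(np.float32))
    hull=cv2.convexHull(q[:,:2].astype(np.float32))[:,0]
    f=lambda x:np.hypot(hull[:,0]-x[0],hull[:,1]-x[1])-x[2]
    s=least_squares(f,[.535,-.03,.057],loss="soft_l1",f_scale=.002);out["flange_ls"]=s.x
    # bright face by gray, threshold, ray to z=.072
    g=p["img"].mean(2); b=(m&(P[...,2]<.08)&(g>130)); q=P[b]
    out["nface"]=b.sum()
    hull=cv2.convexHull(q[:,:2].astype(np.float32))[:,0]
    f=lambda x:np.hypot(hull[:,0]-x[0],hull[:,1]-x[1])-x[2]
    s=least_squares(f,[.535,-.03,.034],loss="soft_l1",f_scale=.002);out["face_ls"]=s.x
    # stub top ring
    t=near&(P[...,2]>.12);q=P[t]; out["stub"]=cv2.minEnclosingCircle(q[:,:2].astype(np.float32)); out["stubmean"]=q.mean(0)
    t=near&(P[...,2]>.132);q=P[t]; out["head"]=q.mean(0)
    return out
E
python3 - <<'E'
from h import *
p=np.load("pics/top0.npy",allow_pickle=True).item()
for k,v in top_meas(p).items(): print(k,v)
p=np.load("pics/side0.npy",allow_pickle=True).item()
for k,v in top_meas(p).items(): print(k,v)
E
```

```text
flange ((0.5340110063552856, -0.03651609644293785), 0.057488638907670975)
flange_ls [ 0.53394804 -0.03656196  0.05698934]
nface 660
face_ls [ 0.5353082  -0.03602146  0.0344384 ]
stub ((0.5195245146751404, -0.034752171486616135), 0.01725536584854126)
stubmean [ 0.5185105  -0.03426462  0.12877353]
head [ 0.51910685 -0.03432082  0.13655116]
flange ((0.5351115465164185, -0.03629113361239433), 0.05869748443365097)
flange_ls [ 0.53519804 -0.03661531  0.05716762]
nface 304
face_ls [ 0.53569063 -0.03484004  0.03441931]
stub ((0.5204183459281921, -0.035073865205049515), 0.017646972090005875)
stubmean [ 0.51987361 -0.04046755  0.12951355]
head [ 0.52025094 -0.03644186  0.13696113]
```

Call:
servo_tool --hand '[1, 1, 1, 1, 1, 1, 1, 1]' --offset '[[-3.2, -3.6, 0], [-3.2, -3.6, 0], [-3.2, -3.6, 0], [-3.2, -3.6, 0], [-3.2, -3.6, 0], [-3.2, -3.6, 0], [-3.2, -3.6, 0], [-3.2, -3.6, 0]]' --twist '[[0, 0, 0], [0, 0, 0], [0, 0, 0], [0, 0, 0], [0, 0, 0], [0, 0, 0], [0, 0, 0], [0, 0, 0]]'

```text
t: 1.6
position: [0.3451, -0.1898, 0.2316]
tool_rot: [-0.0, 0.788, -0.616, 0.0]
contact_force: [1.0, -0.7, 0.6]
grip_width: 0.0001
```

Call:
servo_tool --hand '[1, 1, 1, 1, 1, 1, 1, 1]' --offset '[[-3.2, -3.6, 0], [-3.2, -3.6, 0], [-3.2, -3.6, 0], [-3.2, -3.6, 0], [0, 0, 0], [0, 0, 0], [0, 0, 0], [0, 0, 0]]' --twist '[[0, 0, 0], [0, 0, 0], [0, 0, 0], [0, 0, 0], [0, 0, -8.5], [0, 0, -8.5], [0, 0, -8.5], [0, 0, -8.5]]'

```text
t: 2.4
position: [0.4533, -0.0322, 0.2313]
tool_rot: [-0.0, 0.935, -0.355, -0.0]
contact_force: [-0.1, -0.9, 0.4]
grip_width: -0.0
```

Call:
servo_tool --hand '[1, 1, 1, 1, 1, 1, 1, 1]' --offset '[[0, 0, 0], [0, 0, 0], [0, 0, 0], [0, 0, 0], [0, 0, 0], [0, 0, 0], [0, 0, 0], [0, 0, 0]]' --twist '[[0, 0, -8.5], [0, 0, -8.5], [0, 0, -8.5], [0, 0, -8.5], [0, 0, -8.5], [0, 0, -8.5], [0, 0, -8.5], [0, 0, -8.5]]'

```text
t: 3.2
position: [0.4533, -0.0325, 0.2314]
tool_rot: [-0.0, 0.974, 0.228, 0.0]
contact_force: [0.2, -0.1, -0.1]
grip_width: -0.0001
```

Call:
servo_tool --hand '[1, 1, 1, 1, 1, 1, 1, 1]' --offset '[[0, 0, 0], [0, 0, 0], [0, 0, 0], [0, 0, 0], [0, 0, 0], [0, 0, 0], [0, 0, 0], [0, 0, 0]]' --twist '[[0, 0, -8.5], [0, 0, -8.5], [0, 0, -8.5], [0, 0, -8.5], [0, 0, -8.5], [0, 0, -8.5], [0, 0, -8.5], [0, 0, 0]]'

```text
t: 4.0
position: [0.4532, -0.0325, 0.2314]
tool_rot: [-0.0, 0.734, 0.679, 0.0]
contact_force: [-0.0, -0.3, -0.4]
grip_width: 0.0001
```

Call:
servo_tool --hand '[1, 1, 1]' --offset '[[0, 0, 0], [0, 0, 0], [0, 0, 0]]' --twist '[[-7.5, 0, 0], [-7.5, 0, 0], [0, 0, 0]]'

```text
t: 4.3
position: [0.4486, -0.0322, 0.2296]
tool_rot: [0.095, 0.73, 0.671, 0.089]
contact_force: [-0.2, 0.1, 0.7]
grip_width: 0.0001
```

Run:
```python
from h import *
s=manip.read_state(); print(s["position"],rot(s["tool_rot"]).round(3),s["joint_pos"].round(2))
p=eyes.get_image("wrist"); cv2.imwrite("pics/w1.png",p["img"]); print(np.array(p["T_tool_cam"]).round(3))
np.save("pics/w1.npy",p,allow_pickle=True)
p=eyes.get_image("side"); cv2.imwrite("pics/s1.png",cv2.resize(p["img"][80:280,130:350],(770,700)[:1]+(590,) if 0 else (649,590),interpolation=2))
```

```text
[ 0.44864989 -0.03218365  0.22959956] [[ 0.083  0.963  0.258]
 [ 0.997 -0.081 -0.02 ]
 [ 0.001  0.258 -0.966]] [-0.07 -0.08 -0.42  0.98 -0.    0.01]
[[ 1.     0.001  0.     0.001]
 [-0.001  0.944  0.329 -0.084]
 [-0.    -0.329  0.944 -0.143]
 [ 0.     0.     0.     1.   ]]
```

View pics/w1.png

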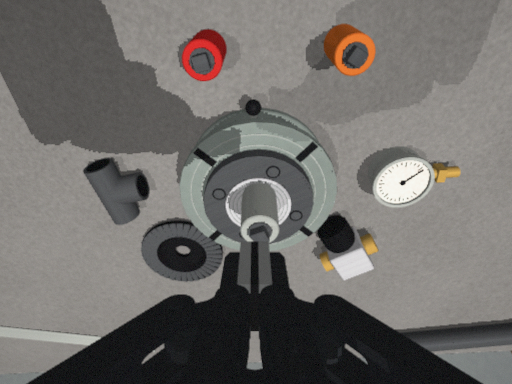

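View pics/s1.png

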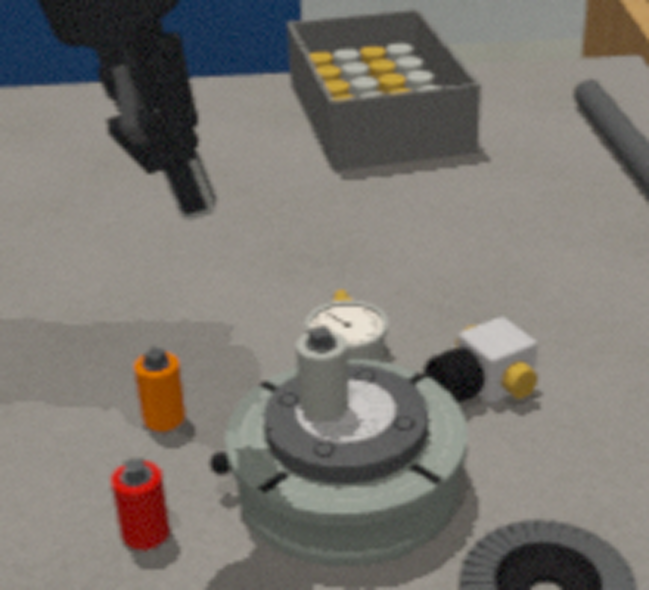

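Run:
```python
from h import *
s=manip.read_state(); T=np.eye(4);T[:3,:3]=rot(s["tool_rot"]);T[:3,3]=s["position"]
p=np.load("pics/w1.npy",allow_pickle=True).item()
M=T@np.array(p["T_tool_cam"]); P=cloud(p,M)
near=np.hypot(P[...,0]-.535,P[...,1]+.036)<.08
for lo,hi in [(.066,.078),(.12,.131),(.1335,.142),(.08,.115)]:
    q=P[near&(P[...,2]>lo)&(P[...,2]<hi)]; print(len(q),q.mean(0),cv2.minEnclosingCircle(q[:,:2].astype(np.float32)))
m=near&(P[...,2]>.066)&(P[...,2]<.078)&(p["img"].mean(2)>130); q=P[m]
h=cv2.convexHull(q[:,:2].astype(np.float32))[:,0]
print(least_squares(lambda x:np.hypot(h[:,0]-x[0],h[:,1]-x[1])-x[2],[.535,-.03,.034],loss="soft_l1",f_scale=.002).x)
```

```text
5882 [ 0.5259515  -0.03375603  0.07300951] ((0.5386717319488525, -0.033993080258369446), 0.057714540511369705)
573 [ 0.51585157 -0.03170924  0.12796258] ((0.5243054628372192, -0.03249848261475563), 0.01759525202214718)
226 [ 0.52153671 -0.03225936  0.1390357 ] ((0.5235143303871155, -0.03182607516646385), 0.008780528791248798)
739 [ 0.5112485  -0.03186959  0.09827909] ((0.5232433080673218, -0.03243761509656906), 0.017018776386976242)
[ 0.54937098 -0.02540675  0.04536854]
```

Call:
servo_tool --hand '[1, 1, 1, 1, 1, 1, 1, 1]' --offset '[[0.1, -0.2, 3.0], [0.1, -0.2, 3.0], [0.1, -0.2, 3.0], [0, -0.1, 2.6], [0, -0.1, 1.8], [0, 0, 1.0], [0, 0, 0.6], [0, 0, 0]]' --twist '[[0, 0, 0], [0, 0, 0], [0, 0, 0], [0, 0, 0], [0, 0, 0], [0, 0, 0], [0, 0, 0], [0, 0, 0]]'

```text
t: 5.2
position: [0.4852, -0.032, 0.0841]
tool_rot: [0.095, 0.729, 0.673, 0.088]
contact_force: [-0.5, 0.3, 0.8]
grip_width: -0.0002
```

Run:
```python
from h import *
s=manip.read_state(); print(s["position"],s["contact_force"])
p=eyes.get_image("side"); cv2.imwrite("pics/s2.png",cv2.resize(p["img"][150:270,180:310],(650,600),interpolation=2))
p=eyes.get_image("top"); cv2.imwrite("pics/t2.png",cv2.resize(p["img"][165:275,235:355],(650,596),interpolation=2))
```

```text
[ 0.48524104 -0.03202226  0.08410855] [-0.47173989  0.34743432  0.79504218]
```

View pics/s2.png

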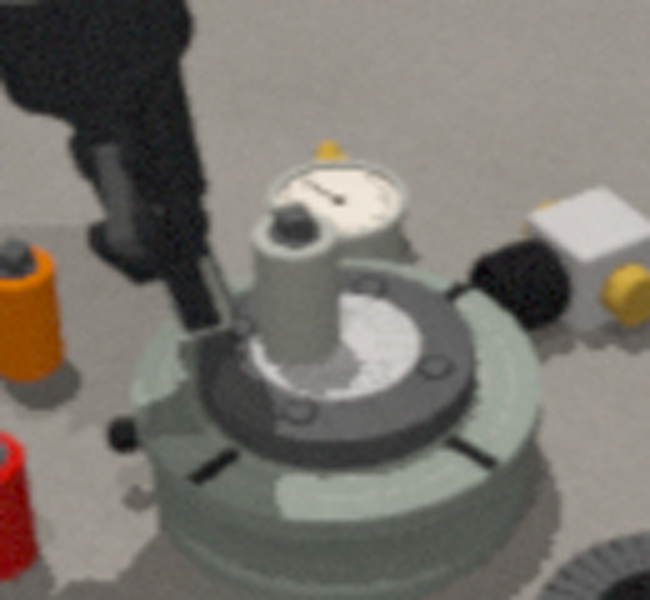

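View pics/t2.png

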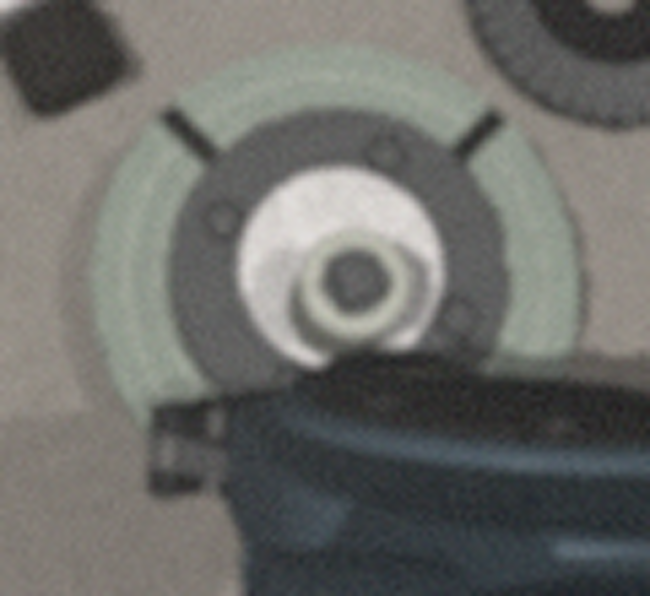

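Call:
servo_tool --hand '[1, 1, 1, 1, 1, 1]' --offset '[[0, -0.08, 0.29], [0, -0.08, 0.29], [0, 0.19, 0.05], [0, 0.19, 0.05], [0, 0.19, 0.05], [0, 0, 0]]' --twist '[[0, 0, 0], [0, 0, 0], [0, 0, 0], [0, 0, 0], [0, 0, 0], [0, 0, 0]]'

```text
t: 5.9
position: [0.4908, -0.0325, 0.0786]
tool_rot: [0.096, 0.728, 0.673, 0.089]
contact_force: [0.5, 0.1, 0.3]
grip_width: 0.0002
```

```bash
cat > look.py <<'E'
from h import *
import sys
i=sys.argv[1]
s=manip.read_state(); print(s["position"].round(4),s["contact_force"].round(1))
p=eyes.get_image("side"); cv2.imwrite(f"pics/s{i}.png",cv2.resize(p["img"][160:250,200:300],(660,594),interpolation=2))
p=eyes.get_image("top"); cv2.imwrite(f"pics/t{i}.png",cv2.resize(p["img"][165:275,235:355],(650,596),interpolation=2))
P=cloud(p); near=(np.hypot(P[...,0]-.5345,P[...,1]+.0364)<.06)
# stub head: z .132-.142, near-dark small; ring z .122-.131
for lo,hi in [(.122,.131),(.132,.1425)]:
    m=(near&(P[...,2]>lo)&(P[...,2]<hi)&(P[...,0]>.508)).astype(np.uint8)
    q=P[m>0]
    if len(q)>20: print(lo,len(q),np.median(q,0).round(4),cv2.minEnclosingCircle(q[:,:2].astype(np.float32)))
E
python3 look.py 3
```

```text
[ 0.4908 -0.0325  0.0786] [0.5 0.1 0.3]
0.122 219 [ 0.5207 -0.0335  0.1271] ((0.5199713706970215, -0.03472732752561569), 0.016976410523056984)
0.132 66 [ 0.5192 -0.0346  0.1369] ((0.5194577574729919, -0.033901575952768326), 0.008068676106631756)
```

View pics/s3.png

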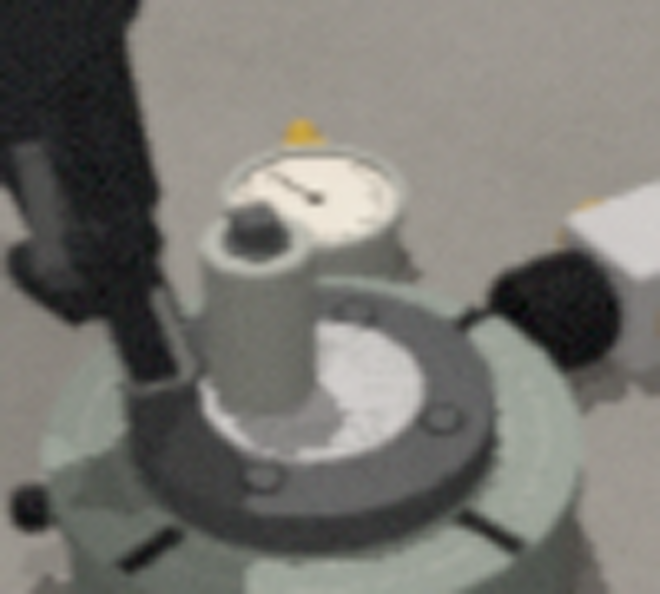

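Call:
servo_tool --hand '[1, 1, 1, 1, 1]' --offset '[[0, 0.15, 0.04], [0, 0.15, 0.04], [0, 0.15, 0.04], [0, 0.15, 0.04], [0, 0.0, 0.0]]' --twist '[[0, 0, 0], [0, 0, 0], [0, 0, 0], [0, 0, 0], [0, 0, 0]]'

```text
t: 6.5
position: [0.4963, -0.0329, 0.0783]
tool_rot: [0.096, 0.728, 0.673, 0.088]
contact_force: [-2.8, -0.8, 1.6]
grip_width: 0.0001
```

```bash
python3 look.py 4
```

```text
[ 0.4963 -0.0329  0.0783] [-2.8 -0.8  1.6]
0.122 217 [ 0.5226 -0.033   0.127 ] ((0.5213578939437866, -0.034856170415878296), 0.01702415570616722)
0.132 64 [ 0.521  -0.0348  0.1367] ((0.5218174457550049, -0.034770041704177856), 0.00814303383231163)
```

View pics/s4.png

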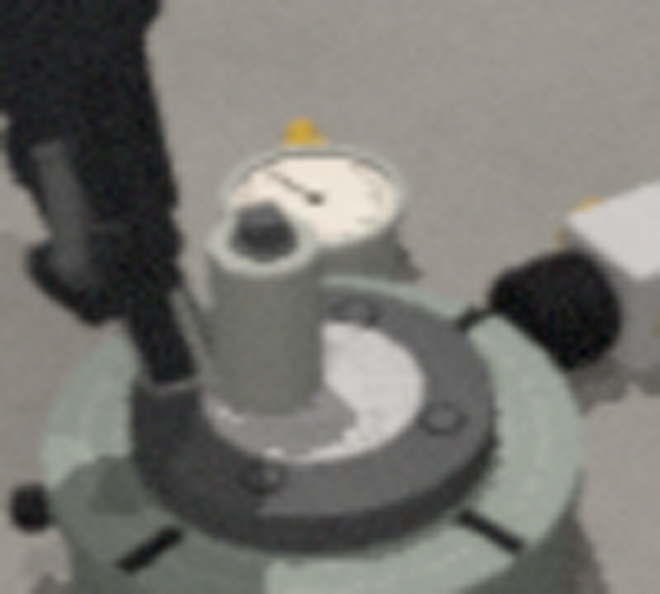

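Call:
servo_tool --hand '[1, 1, 1, 1, 1, 1]' --offset '[[0, 0.15, 0.04], [0, 0.15, 0.04], [0, 0.15, 0.04], [0, 0.15, 0.04], [0, 0.15, 0.04], [0, 0.1, 0.03]]' --twist '[[0, 0, 0], [0, 0, 0], [0, 0, 0], [0, 0, 0], [0, 0, 0], [0, 0, 0]]'

```text
t: 7.2
position: [0.5055, -0.0336, 0.0784]
tool_rot: [0.096, 0.728, 0.673, 0.089]
contact_force: [-2.3, 1.0, -0.1]
grip_width: 0.0001
```

```bash
python3 look.py 5
```

```text
[ 0.5055 -0.0336  0.0784] [-2.3  1.  -0.1]
0.122 179 [ 0.5349 -0.0333  0.127 ] ((0.5306911468505859, -0.03550690785050392), 0.01693098247051239)
0.132 64 [ 0.5307 -0.0354  0.1365] ((0.5303213000297546, -0.03577795252203941), 0.008213447406888008)
```

View pics/s5.png

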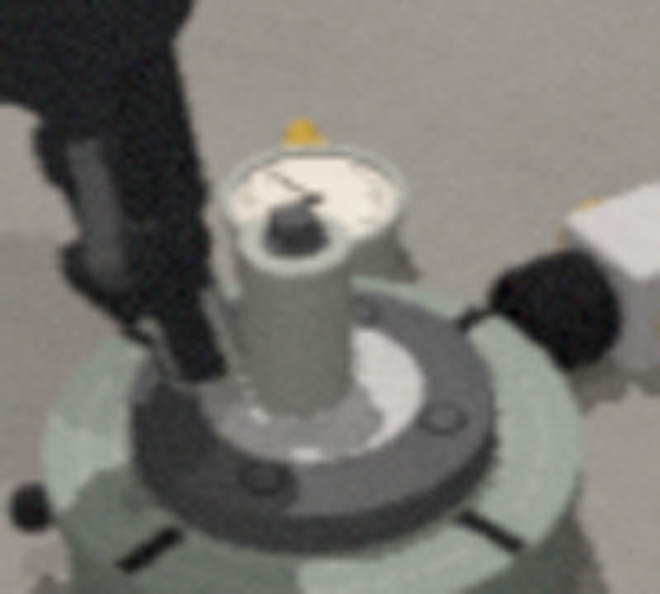

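View pics/t5.png

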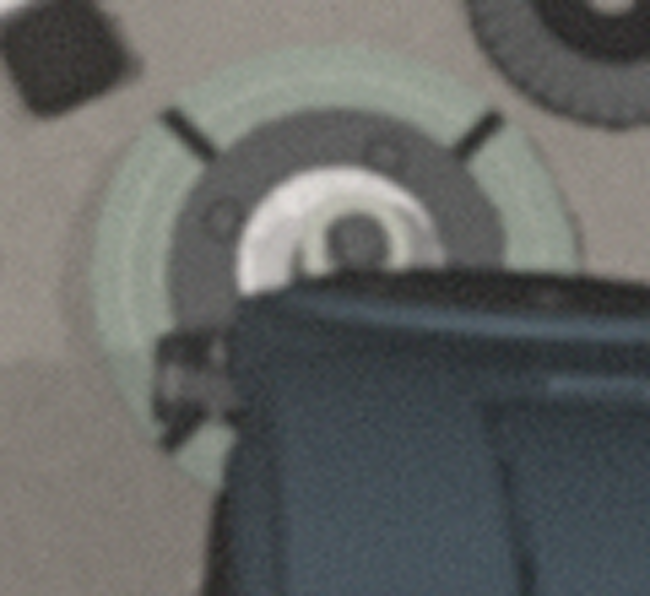

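Call:
servo_tool --hand '[1, 1, 1, 1, 1, 1, 1, 1]' --offset '[[0, 0.15, 0.04], [0, 0.1, 0.03], [0, 0.1, 0.03], [0, 0, 0], [0, -0.3, -0.1], [0, -1.0, -0.3], [0, -2.0, -0.5], [0, -3.0, -0.8]]' --twist '[[0, 0, 0], [0, 0, 0], [0, 0, 0], [0, 0, 0], [0, 0, 0], [0, 0, 0], [0, 0, 0], [0, 0, 0]]'

```text
t: 8.1
position: [0.4439, -0.0287, 0.0786]
tool_rot: [0.096, 0.728, 0.673, 0.089]
contact_force: [-1.1, 0.3, 0.5]
grip_width: -0.0001
```

Call:
servo_tool --hand '[1, 1, 1, 1, 1]' --offset '[[0, -4, -2], [0, -4, -2], [0, -2, -4], [0, 0, -4], [0, 0, 0]]' --twist '[[0, 0, 0], [0, 0, 0], [0, 0, 0], [0, 0, 0], [0, 0, 0]]'

```text
t: 8.6
position: [0.3171, -0.0186, 0.1726]
tool_rot: [0.099, 0.728, 0.672, 0.091]
contact_force: [0.8, -0.0, 0.3]
grip_width: -0.0001
```

```bash
python3 look.py 6
python3 - <<'E'
from h import *
for n in ["top","side"]:
    p=eyes.get_image(n)
    for k,v in top_meas(p).items(): print(n,k,v)
s=manip.read_state(); T=np.eye(4);T[:3,:3]=rot(s["tool_rot"]);T[:3,3]=s["position"]
p=eyes.get_image("wrist"); cv2.imwrite("pics/w6.png",p["img"])
P=cloud(p,T@np.array(p["T_tool_cam"]))
near=np.hypot(P[...,0]-.535,P[...,1]+.036)<.08
for lo,hi in [(.066,.078),(.12,.131),(.1335,.142)]:
    q=P[near&(P[...,2]>lo)&(P[...,2]<hi)]
    if len(q): print(len(q),cv2.minEnclosingCircle(q[:,:2].astype(np.float32)))
E
```

```text
[ 0.3171 -0.0186  0.1726] [ 0.8 -0.   0.3]
0.122 261 [ 0.5325 -0.0349  0.1271] ((0.5344210863113403, -0.03600316494703293), 0.017257729545235634)
0.132 65 [ 0.534  -0.0356  0.1366] ((0.5339760184288025, -0.03600740805268288), 0.008139653131365776)
top flange ((0.5341313481330872, -0.03663526475429535), 0.0575040802359581)
top flange_ls [ 0.53398058 -0.0365189   0.05698088]
top nface 636
top face_ls [ 0.53508297 -0.03605464  0.03432802]
top stub ((0.5345475077629089, -0.03587687015533447), 0.01732245646417141)
top stubmean [ 0.53333756 -0.03541665  0.12890907]
top head [ 0.53379765 -0.03566538  0.13650832]
side flange ((0.5338538885116577, -0.036447007209062576), 0.0588156096637249)
side flange_ls [ 0.53512446 -0.03637936  0.05736163]
side nface 295
side face_ls [ 0.52459173 -0.03242803  0.04404332]
side stub ((0.5354282855987549, -0.03579125553369522), 0.017754200845956802)
side stubmean [ 0.53517031 -0.04149175  0.12916587]
side head [ 0.53505035 -0.03755473  0.13715145]
5 ((0.5192695260047913, -0.03345989063382149), 0.003837418742477894)
```

View pics/s6.png

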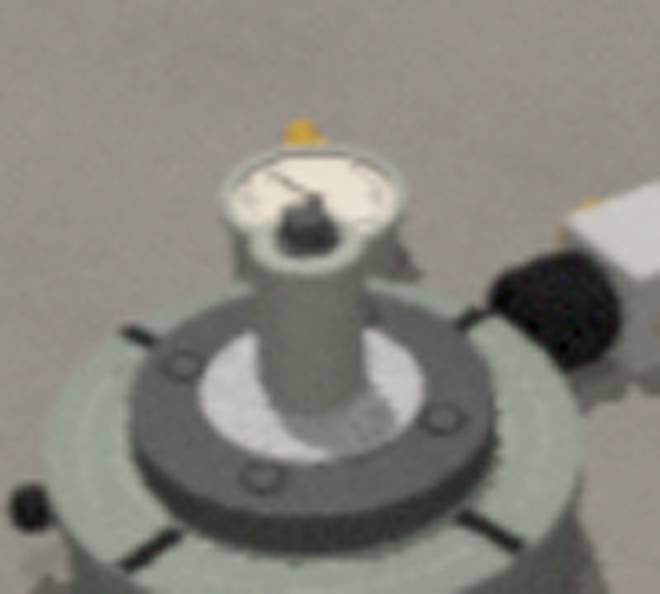

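View pics/t6.png

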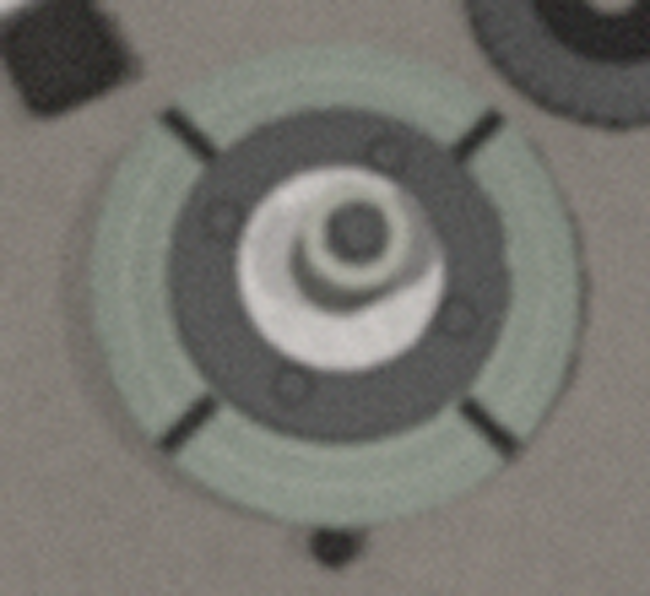

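View pics/w6.png

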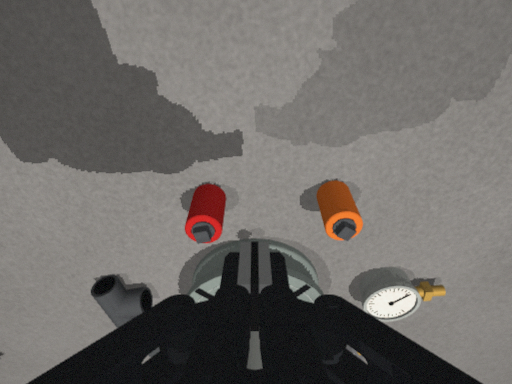

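```bash
python3 -c "
from bench import manip
print(manip.hand_in())"
```

```text
the job is handed in; nothing more can be done
None
```

The stub is centred on the raised face to about 1 mm and standing upright. I handed the job in at about 9 s on the robot's clock.

**What I did:** I shut the gripper, tilted it 15° and pushed the stub at its foot, about 9 mm up, at roughly 15 mm/s. It moved about 15 mm. The forces read at my stops were about 3 N. I then backed the arm clear of everything.

**Last checks:**
- **Top camera:** stub at (0.5345, -0.0359), flange centre at (0.534, -0.0365).
- **Side camera:** stub at (0.5354, -0.0358), flange centre between (0.534, -0.0364) and (0.535, -0.0364). In this picture the foot also looks mid-face left to right.
- **Failed:** the side camera's fit of the bright face gave a wrong circle (44 mm radius), so I left it out.
- **No reading:** the wrist camera's view of the stub was blocked by the gripper.
- **Disagreed:** before the push the wrist camera placed everything about 4 mm further in x and 2 mm in y than the other two. The offset from stub to face agreed to within about 1 mm in all three.

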